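Wedge the spring clip off a lantern stem

ROBOT

A 7-joint arm with a two-finger parallel gripper is mounted at the origin on the work surface. World frame = base frame: x ahead of the robot, y to its left, z up, the work surface at z = 0. Lengths are in m, angles in degrees, forces in N, time in s.
With the tool pointing down it reaches from about 0.35 to 0.9 m from the base axis. Payload 7.2 kg.
Tool frame: the origin (TCP) lies at the very end of the fingers, on their centre line; the grasp point (between the pads) lies 19 mm behind it; z points along the fingers, y is the line along which they close (so a half turn about z gives the same grasp; the last joint's range is limited). The gripper opens to 85 mm and grips with 20 to 120 N. Pads are 22 mm wide; open, the fingers measure 114 mm over their backs; the gripper's body (76 mm by 85 mm) begins 54 mm behind the grasp point. The pads swing forward as they close: fully open they stand 13 mm farther back than shut.
Start: joints at [-74.496, 23.554, -0.728, 91.456, 0.321, 64.991, -4.71], TCP at [0.208, 0.589, 0.231] pointing down, gripper open.
Joint ranges: [-169.25, 169.25], [-16.82, 113.86], [-84.01, 82.57], [7.8, 145.47], [-59.2, 239.2], [7.22, 106.19], [-163.78, 163.78]. Speed limits (degrees/s): [136.94, 136.94, 172.46, 172.46, 180, 180, 180].

INTERFACE

Orientations are given as [roll, pitch, yaw] about the fixed x, y, z axes, in that order (R = Rz(yaw) Ry(pitch) Rx(roll)).
In Python, from workcell import robot gives the robot as it stands.
- The arm moves only by the tool step_arm, never from a script. Its argument "commands" is a list of rows, each a list of 7 numbers: the opening in per cent of the stroke, from 0 (shut) to 100 (fully open), then the shift along the world's x, y, z each as a share of 0.06 m, from -1 to 1, then the turn, a rotation vector about the world's x, y, z each as a share of 6 degrees, from -1 to 1. A call has 1 to 5 rows; each row shifts and turns the commanded pose from where the row before left it; what a row does not reach is not made up. A row lasts 1/8 s, in which the tool goes at most 62.5 mm and 10.7 degrees, less where a joint would pass 70% of its speed; a pose out of reach is approached as far as the arm can. A call with a number of a shift or a turn outside -1 to 1 is refused whole. A call with a gripper value outside its range is refused whole. The fingers move at their own pace and stop on an object; "grip_force" is the grip in N (left out, the last holds). Time passes only in rows, so rows that do not move let the fingers close. It gives the time, the measured TCP pose, the force, the opening and the grip force at its end, in the units of the state.
- robot.observe(): the state, without advancing time (a new reading comes with each control period).
- robot.capture(name): name is "side" or "top"; returns the picture (384x512x3 uint8, blue, green, red); there is no depth.
- robot.get_calibration(name): a dict with "fovy" (degrees; the focal length in pixels is half the picture's height over the tangent of half this angle, whatever the lens; pixels are square), "cx", "cy" (the principal point, pixels), "D" ([k1, k2, p1, p2, k3] as OpenCV has them; the pictures are not rectified), "rvec" (rotation vector, rad) and "tvec" (3), from world to camera coordinates, as OpenCV has them. Camera axes: x right, y down, z forward; pixel columns grow to the right and rows downward; lengths in m; the calibration is good to about 2 mm. A picture is of the moment at which its call begins. get_calibration takes no time and is no camera call.
- robot.job_done(): hands the job in; it is judged then, once.
Trained networks look in the newest picture that a camera, given by its name, has taken for a name from the list of things; names that differ only in an ending like _2 or _b are one class to them, and where a whole thing is asked for, a point or a joint stands for the part that bears it (a point fixed in the world has none). Each returns a list of dicts, best first, with "confidence" (0 to 1); they miss things now and then, are a little off and sometimes report something else, mostly with a low value. They report only what shows in the picture. A call takes as long as a camera call. They do not tell look-alikes from the thing itself.
- robot.look_for(label, camera): "point" ([column, row] as shares, 0 to 1, of the picture: columns of its width, rows of its height, amid what is visible of it).
- robot.cut_out(label, camera): "pixels" (384x512 bool, what is visible of it) and "point" ([column, row] as shares, 0 to 1, of the picture: columns of its width, rows of its height, amid what is visible of it).
- robot.mark_of(label, camera): "point" ([column, row] as shares, 0 to 1, of the picture: columns of its width, rows of its height: a listed point, or the origin of a listed thing).
The state is a dict: "t": time; "q": joint angles; "dq": joint speeds; "joint_efforts": joint torques, N m; "position": TCP position; "orientation": TCP orientation; "contact_force": force on the tool from outside, world axes, zero at the start; "ft_torque": the same for the moment, N m; "finger_gap": opening from 0.0 (shut) to 1.0 (fully open); "grip_force": force on a finger pad.
Only numpy, scipy, OpenCV 4.12 (cv2) and the standard library are available. Lean on these libraries where they do the work, as an engineer would, in place of code of your own. Each camera call takes 0.05 s, during which the arm holds its last target. There are 200 camera calls.

TASK

The gallery plate of the brass lantern foot is locked by a steel horseshoe spring clip snapped onto the neck of the stem: take the tapered wedge from its block, slide it down flat against the stem behind the clip's bow until it has spread the clip, then draw the clip outward off the stem with the wedge so that it lies on the plate. Do not ram the brass. Then stand the wedge fully back in its block and lay the clip in the blue dish, leaving the glass chimneys, bulb holder and finial as they stand.

Things in the scene. Friction and masses are not known exactly. Their poses are not given: they have to be found in the camera images.
- stem (a point): point on the axis of the upright brass stem (18 mm diameter, fixed), level with the top of the round pierced gallery plate (137 mm across, top 75 mm above the counter). z up. x points along a through slot in the plate, 11 mm wide, from the stem's side to 34 mm from the axis; free room for 50 mm below it. The stem runs straight from 57 mm below the plate to 26 mm above it.
- clip_center (a point): steel horseshoe spring clip, 8 mm high, flat on the plate. Point half-way up, in the middle of its stiff U-shaped back (21 mm wide outside, 15 mm inside), 9 mm from the stem's axis while home. x points away from the stem through the bow, z up. Two sprung jaws, 10 mm long, grip the neck behind the stem. Grip it by the stiff back across its 21 mm width. About 26 g.
- clip_bow (a point): middle of the inner face of the clip's bow, the straight 3 mm thick strip that closes its back, 3 mm beyond the clip's centre. While home it stands 3 mm off the stem's side, straight over the slot. Pushed 3 mm out along x the clip is fully spread (10 to 20 N down on the wedge), then drags along the flat-sided neck with some 5 N and springs clear about 17 mm from home.
- wedge_grip (a point): centre of the wooden handle of the wedge, which stands tip down in its block; z up along it. Handle 20 mm along x, 22 along y, 54 high; the steel blade reaches 60 mm further down, 8 mm wide along y. The flat face of blade and handle is the -x side (10 mm from this point); the face on the +x side slopes: blade 2 mm thick at the tip, growing evenly to 15.8 mm at the handle. 130 g.
- wedge_tip (a point): tip of the wedge's blade, on the flat face, mid-width: 87 mm below the centre of the handle and 10 mm to its -x side.
- block_mouth (a point): fixed wooden block, 75 x 60 mm, 62 mm high, with an upright through hole, 21 mm along x, 13 mm along y. Point on its top face where the flat face of the standing wedge passes: the hole runs from 2.5 mm on its -x side to 18.5 mm on its +x side, middle in y. Axes as of the wedge standing home in it: handle's underside on the top face, tip 60 mm below this point.
- dish_in (a point): centre of the inner floor of the shallow blue ceramic dish (fixed; 128 mm over the rim, 20 mm high, flat floor 92 mm across, 5 mm above the counter).
- chimney_a_mid (a point): middle of an upright amber glass lamp chimney, 64 mm across, 140 mm high; leave alone.
- chimney_b_mid (a point): middle of the other amber glass lamp chimney, same size; leave alone.
- bulb_holder_mid (a point): middle of a white ceramic bulb holder, 42 mm across, 48 mm high; leave alone.
- finial_mid (a point): middle of a copper finial standing on its base, 36 mm across, 62 mm high; leave alone.
Not all that is in view belongs to the job. What is shaped like the part that bears stem but turquoise is not meant.

How it is judged (in metres and radians):
On the way, in this order (a step that is already met when the one before it is completed fails the run):
1. the wedge, slid down against the stem to at least 10 mm below the plate, has pushed the bow out and spread the clip, which is still on the stem (z of wedge_tip in the frame of stem below -0.01 m and x of wedge_tip in the frame of stem between 0.006 and 0.0135 m and y of wedge_tip in the frame of stem between -0.006 and 0.006 m and horizontal distance between clip_center and stem between 0.012 and 0.022 m), for 0.05 s.
2. the clip is drawn off the stem (centre over 24 mm from the axis) and lies on the plate, the wedge still down inside the clip (horizontal distance between clip_center and stem between 0.024 and 0.065 m and z of clip_center in the frame of stem between -0.004 and 0.012 m and z of wedge_tip in the frame of stem below 0.006 m and horizontal distance between wedge_tip and clip_center below 0.03 m), for 0.05 s.
At the end, for the whole second after the job is handed in: The clip lies at rest in the dish (its centre within 48 mm of the dish's middle and below 25 mm height), and the wedge stands at rest in its block, pushed home to within 4 mm and upright within 0.1 rad (horizontal distance between clip_center and dish_in below 0.048 m and height (world z) of clip_center below 0.025 m and linear speed of each of clip, wedge below 0.02 m/s and distance between wedge_tip and block_mouth below 0.064 m and z of wedge_tip in the frame of block_mouth below -0.056 m and angle between wedge_grip's own z axis and vertical below 0.1 rad); the robot touches nothing.
It fails at once if wedge rammed into the lantern's brass with more than 45 N (contact force between wedge and lantern above 45 N).
It fails at once if a chimney, the bulb holder or the finial moved more than 15 mm or toppled (distance of any of chimney_a_mid, chimney_b_mid, bulb_holder_mid, finial_mid from where it was at the start of the episode above 0.015 m).
It also fails if it takes over 64 s, if anything falls off the work surface, if the arm or the gripper's body presses on something with over 40 N, if the wrist force passes 120 N, or if a joint passes its speed limit or range.

## Working session

There is one attempt and no reset: what is moved stays moved. The work goes in short steps, Python scripts to look and compute and a tool call to move; the robot and the scene stay as the last step left them, time stands still between calls to the robot, and variables do not carry over. Pictures are saved under pics/ and viewed, at most 13 in all, crops included, and the job is handed in when it is done.

Besides the shell and the picture viewer there is one more tool, called after "Call:" as name(argument=value, ...), one argument or row to a line, values as JSON. step_arm: Moves the arm, as the interface text tells. Its arguments: {"type":"object","properties":{"commands":{"type":"array","items":{"type":"array","items":{"type":"number"}}},"grip_force":{"type":"number"}},"required":["commands"]}

```bash
mkdir -p pics; cat > h.py <<'E'
import numpy as np, cv2
from workcell import robot
def cam(n):
    c=robot.get_calibration(n); f=192/np.tan(np.radians(c["fovy"])/2)
    K=np.array([[f,0,c["cx"]],[0,f,c["cy"]],[0,0,1]]); 
    return K,np.array(c["D"],float),np.array(c["rvec"],float).reshape(3,1),np.array(c["tvec"],float).reshape(3,1)
def ray(n,px):
    K,D,r,t=cam(n); u=cv2.undistortPoints(np.array([[px]],float),K,D)[0,0]
    R=cv2.Rodrigues(r)[0]; d=R.T@np.array([u[0],u[1],1]); return (-R.T@t).ravel(),d/np.linalg.norm(d)
def onz(n,px,z):
    o,d=ray(n,px); return o+d*(z-o[2])/d[2]
def tri(p1,p2,n1="side",n2="top"):
    o1,d1=ray(n1,p1);o2,d2=ray(n2,p2)
    A=np.stack([d1,-d2],1); s=np.linalg.lstsq(A,o2-o1,rcond=None)[0]
    a=o1+s[0]*d1;b=o2+s[1]*d2; return (a+b)/2,np.linalg.norm(a-b)
def proj(n,P):
    K,D,r,t=cam(n); return cv2.projectPoints(np.array(P,float).reshape(-1,1,3),r,t,K,D)[0][:,0]
def S(p): return np.array(p)*[512,384]
E
python3 - <<'E'
from h import *
np.set_printoptions(precision=4,suppress=True)
for n in("side","top"):
    im=robot.capture(n); cv2.imwrite(f"pics/{n}0.png",im)
    K,D,r,t=cam(n);print(n,K[0,0],D,ray(n,(256,192)))
for l in "stem clip_center clip_bow wedge_grip wedge_tip block_mouth dish_in chimney_a_mid bulb_holder_mid finial_mid".split():
    m={n:[(S(d["point"]).round(1).tolist(),round(d["confidence"],2)) for d in robot.mark_of(l,n)[:3]] for n in("side","top")}
    print(l,m)
    if m["side"] and m["top"]:
        for a in m["side"]:
            for b in m["top"]:
                P,e=tri(a[0],b[0]); 
                if e<.02: print("   ",P,round(e,4))
print(robot.observe())
E
```

```text
side 373.5649167781455 [-0.067  0.     0.     0.     0.   ] (array([ 0.4426, -0.4471,  0.6359]), array([ 0.1471,  0.6271, -0.7649]))
top 473.1295114463531 [-0.0795  0.      0.      0.      0.    ] (array([0.3612, 0.0227, 1.2047]), array([ 0.1792, -0.012 , -0.9837]))
stem {'side': [([257.8, 179.9], 0.9), ([353.1, 180.4], 0.71), ([277.4, 302.0], 0.18)], 'top': [([258.9, 118.9], 0.69), ([237.4, 194.1], 0.63)]}
    [0.5645 0.0545 0.062 ] 0.001
    [ 0.7507 -0.0016  0.076 ] 0.0031
clip_center {'side': [([264.4, 175.5], 0.38)], 'top': [([352.5, 206.4], 0.7), ([177.3, 124.9], 0.65), ([238.2, 193.0], 0.4)]}
    [0.5713 0.0518 0.0745] 0.0115
clip_bow {'side': [([263.8, 174.7], 0.66)], 'top': [([239.1, 187.7], 0.37)]}
    [0.5763 0.0497 0.0803] 0.0022
wedge_grip {'side': [([278.0, 303.3], 0.83)], 'top': [([237.8, 192.3], 0.61), ([351.3, 207.9], 0.41)]}
    [ 0.5273 -0.2205  0.0807] 0.0091
wedge_tip {'side': [([211.9, 149.5], 0.3)], 'top': [([239.7, 192.2], 0.3)]}
block_mouth {'side': [([270.9, 309.2], 0.56)], 'top': [([350.8, 212.4], 0.68)]}
    [ 0.5172 -0.2216  0.0663] 0.007
dish_in {'side':
[... 357 characters left out ...]
.0903 0.024 ] 0.0057
finial_mid {'side': [([193.7, 258.7], 0.63)], 'top': [([288.6, 256.2], 0.59), ([223.2, 253.5], 0.33)]}
    [ 0.4117 -0.0705  0.012 ] 0.0033
{'t': 1.1, 'q': array([-74.4972,  23.5531,  -0.7284,  91.4575,   0.323 ,  64.992 ,
        -4.7102]), 'dq': array([ 0.0346, -0.0064,  0.0099,  0.0307,  0.0139,  0.0173, -0.0477]), 'joint_efforts': array([  0.0006, -60.0434,   0.6816, -29.9735,   0.014 ,   0.0022,
         0.    ]), 'position': array([0.2077, 0.5895, 0.2313]), 'orientation': array([-179.9996,    0.0017,  160.5913]), 'contact_force': array([-0.3362,  0.0247, -0.3606]), 'ft_torque': array([-0.033 , -0.0127, -0.0154]), 'grip_force': 0.0, 'finger_gap': 1.0003910195626589}
```

View pics/side0.png

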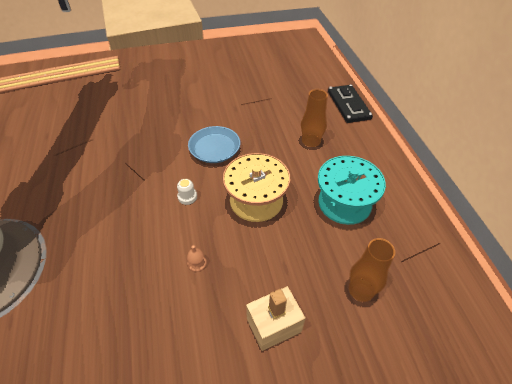

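View pics/top0.png

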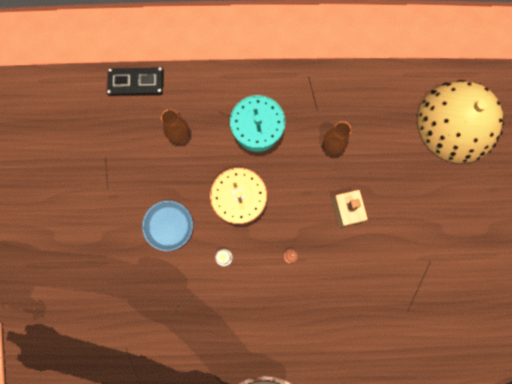

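View zooms.

The side view shows the brass lantern at (257,180), the turquoise decoy at (350,185), the block and wedge at (275,310) and the dish at (214,146). The top view shows the lantern at (238,195), the block at (351,207) and the dish at (167,226). I'll zoom in on the lantern and block.

```bash
python3 - <<'E'
from h import *
s=cv2.imread("pics/side0.png");t=cv2.imread("pics/top0.png")
def z(im,c,r,w,h,k): return cv2.resize(im[r:r+h,c:c+w],(400,300),interpolation=cv2.INTER_CUBIC)
a=z(s,217,145,80,60,5);b=z(t,205,170,67,50,6);c=z(s,235,280,80,60,5);d=z(t,318,182,67,50,6)
cv2.imwrite("pics/z0.png",np.vstack([np.hstack([a,b]),np.hstack([c,d])]))
E
```

```text
(no output)
```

View pics/z0.png

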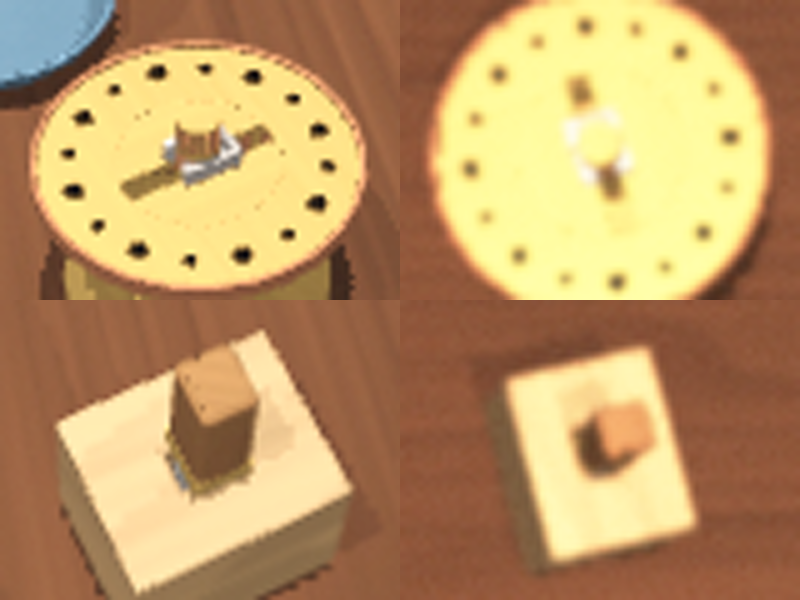

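```bash
cat > fit.py <<'E'
from h import *
from scipy.optimize import least_squares
np.set_printoptions(precision=4,suppress=True)
I={"side":cv2.imread("pics/side0.png"),"top":cv2.imread("pics/top0.png")}
def rect(n,c,ang,z,half,k):
    m=int(2*half*k); g=(np.arange(m)+.5)/k-half; X,Y=np.meshgrid(g,-g)
    a=np.radians(ang); P=np.stack([c[0]+np.cos(a)*X-np.sin(a)*Y,c[1]+np.sin(a)*X+np.cos(a)*Y,0*X+z],-1)
    q=proj(n,P).astype(np.float32).reshape(m,m,2); return cv2.remap(I[n],q[...,0],q[...,1],cv2.INTER_CUBIC)
E
cat > f1.py <<'E'
from fit import *
# plate circle
t=np.linspace(0,2*np.pi,120,endpoint=False)
def edge(n,c,r=.0685,z=.075):
    # radial colour-edge search in hsv 'plate' likeness
    R=np.linspace(r-.012,r+.012,97)
    P=np.stack([c[0]+np.outer(np.cos(t),R),c[1]+np.outer(np.sin(t),R),np.full((120,97),z)],-1)
    q=proj(n,P).astype(np.float32).reshape(120,97,2)
    v=cv2.remap(I[n],q[...,0],q[...,1],cv2.INTER_LINEAR).astype(float)[...,1]
    v=cv2.GaussianBlur(v,(9,1),0); d=-np.diff(v,axis=1); return R[:-1][d.argmax(1)]
for n in I:
    c=np.array([.57,.053])
    for i in range(6):
        e=edge(n,c); s=least_squares(lambda p:e-(p[0]*np.cos(t)+p[1]*np.sin(t)+p[2]),[0,0,.0685],loss="soft_l1",f_scale=.001).x
        c=c+s[:2]
    print(n,c,s[2])
# block
cs=np.array([(57,427),(264,332),(352,490),(137,592)],float); cs=np.stack([235+cs[:,0]/5,280+(cs[:,1]-300)/5],1)-.4
ct=np.array([(507,380),(650,347),(696,523),(552,562)],float); ct=np.stack([318+(ct[:,0]-400)/5.97,182+(ct[:,1]-300)/6],1)-.4
for n,q in(("side",cs),("top",ct)):
    P=np.array([onz(n,p,.062) for p in q])[:,:2]; e=np.roll(P,-1,0)-P
    print(n,P.tolist(),P.mean(0),np.linalg.norm(e,axis=1),np.degrees(np.arctan2(e[:,1],e[:,0])))
E
python3 f1.py
```

```text
side [0.5601 0.0515] 0.06610220900246698
top [0.5604 0.0524] 0.06759558983260984
side [[0.48416621189184217, -0.2040028038604755], [0.5580447863380699, -0.1870579148625905], [0.5701831004129548, -0.2453922141181043], [0.4968318522970579, -0.2610768195927862]] [ 0.5273 -0.2244] [0.0758 0.0596 0.075  0.0585] [  12.918   -78.2455 -167.9303  102.5121]
top [[0.5584259807788035, -0.18688261021843477], [0.5711237092771899, -0.24722503318602784], [0.49776385375711923, -0.26208464710885965], [0.48306357690565216, -0.20173724940955817]] [ 0.5276 -0.2245] [0.0617 0.0748 0.0621 0.0768] [ -78.1167 -168.5492  103.6903   11.1506]
```

```bash
cat > f2.py <<'E'
from fit import *
T=[]
for n in I:
    T.append([rect(n,(.5602,.052),0,.079,.045,290/.09),rect(n,(.5274,-.2244),12.3,.063,.045,290/.09)])
    a=T[-1]
    # mark centre ticks
    for im in a:
        m=im.shape[0]
        for k in range(-4,5):
            x=int(m/2+k*.01*290/.09); cv2.line(im,(x,0),(x,6),(0,0,255),1); cv2.line(im,(0,x),(6,x),(0,0,255),1)
cv2.imwrite("pics/r1.png",np.vstack([np.hstack(T[0]),np.hstack(T[1])]))
print(T[0][0].shape)
E
python3 f2.py
```

```text
(290, 290, 3)
```

View pics/r1.png

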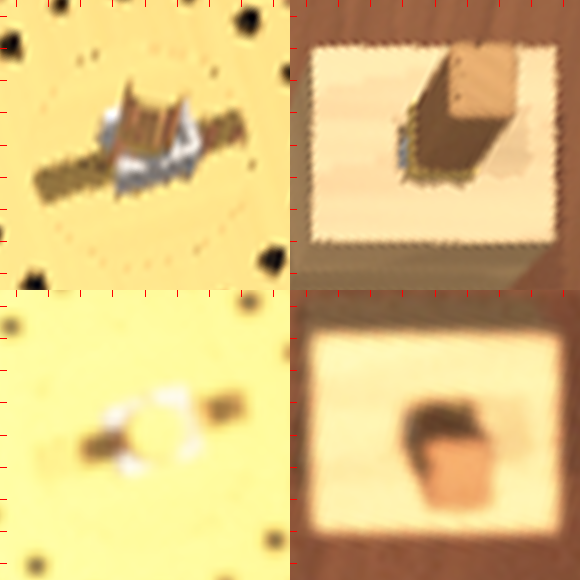

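The bow points to world +x, about 16° yaw, with the clip's jaws open on the left. The hole gap shows on the block's −x' side. I'll refine the slot angle, handle pose and dish.

```bash
cat > f3.py <<'E'
from fit import *
for n in I:
    im=rect(n,(.5602,.052),0,.075,.04,4000).astype(float); m=im.shape[0]
    g=(np.arange(m)+.5)/4-40; X,Y=np.meshgrid(g,-g); r=np.hypot(X,Y)
    d=np.clip(190-im[...,1],0,60)*(r>17)*(r<36)*(np.abs(Y-X*.29)<12)
    for s in(1,-1):
        w=d*(s*X>0); w=w/w.sum(); print(n,"slot",s,(w*X).sum(),(w*Y).sum(),"ang",np.degrees(np.arctan2((w*Y).sum(),(w*X).sum())))
    im=rect(n,(.5294,-.224),12.3,.116,.03,4000); h=cv2.cvtColor(im,cv2.COLOR_BGR2HSV)
    msk=((h[...,0]<17)&(h[...,2]>165)&(h[...,1]>90)).astype(np.uint8)
    k,l,st,ce=cv2.connectedComponentsWithStats(msk)
    o=1+st[1:,4].argmax(); c=cv2.findContours((l==o).astype(np.uint8),0,2)[0][0]; R=cv2.minAreaRect(c)
    print(n,"handle top", (R[0][0]/4-30,30-R[0][1]/4),np.array(R[1])/4,R[2])
print([onz("side",(214,148.8),.005),onz("top",(165.7,226.4),.005)])
for l in("chimney_a_mid","chimney_b_mid"): print([[(S(d["point"]),d["confidence"]) for d in robot.mark_of(l,n)] for n in I])
E
python3 f3.py
```

```text
side slot 1 23.883445571060008 7.637142133880766 ang 17.732570502979755
side slot -1 -24.46600142474072 -7.274008280916561 ang -163.44221387978786
side handle top (-4.72718620300293, -8.814582824707031) [51.4603 40.6647] 1.3971810340881348
top slot 1 25.170804195804198 8.201763677498972 ang 18.04790536019299
top slot -1 -17.227134831460674 -4.88811797752809 ang -164.15896025763098
top handle top (-3.625, 7.625) [32.25 28.25] 90.0
[array([0.4946, 0.2278, 0.005 ]), array([0.495 , 0.2399, 0.005 ])]
[[(array([317.0816, 117.888 ]), 0.68), (array([256.2048, 181.4016]), 0.65)], [(array([172.9024, 126.1824]), 0.7)]]
[[(array([372.6848, 271.104 ]), 0.63)], [(array([336.4864, 136.0128]), 0.66)]]
```

Call:
step_arm(
  commands=[
    [100,0.3,-0.95,0,0,0,0.9],
    [100,0.3,-0.95,0,0,0,0.9],
    [100,0.3,-0.95,0,0,0,0.9],
    [100,0.3,-0.95,0,0,0,0.9],
    [100,0.3,-0.95,0,0,0,0.9],
  ],
)

```text
t: 1.92
position: [0.2983, 0.3027, 0.2316]
orientation: [180.0, 0.0, -172.2]
contact_force: [0.6, -1.0, -0.1]
finger_gap: 1.0
grip_force: 0.0
```

Call:
step_arm(
  commands=[
    [100,0.4,-0.9,0,0,0,0.9],
    [100,0.4,-0.9,0,0,0,0],
    [100,0.4,-0.9,0,0,0,0],
    [100,0.4,-0.9,0,0,0,0],
    [100,0.4,-0.9,0,0,0,0],
  ],
)

```text
t: 2.55
position: [0.4184, 0.0327, 0.2318]
orientation: [180.0, 0.1, -167.0]
contact_force: [1.2, 2.2, -0.5]
finger_gap: 0.998
grip_force: 0.0
```

Call:
step_arm(
  commands=[
    [100,0.37,-0.856,0,0,0,-0.117],
    [100,0.37,-0.856,0,0,0,0],
    [100,0.37,-0.856,0,0,0,0],
    [100,0.37,-0.856,0,0,0,0],
    [100,0.37,-0.856,0,0,0,0],
  ],
)

```text
t: 3.18
position: [0.5296, -0.2238, 0.2315]
orientation: [-180.0, 0.0, -167.7]
contact_force: [0.5, 1.8, -0.3]
finger_gap: 0.999
grip_force: 0.0
```

```bash
python3 - <<'E'
from fit import *
for n,q in (("side",[(177,368),(235,348),(258,395),(210,427)]),("top",[(600,411),(644,402),(655,445),(612,461)])):
    q=np.array(q,float); 
    q=(np.stack([235+q[:,0]/5,280+(q[:,1]-300)/5],1) if n=="side" else np.stack([318+(q[:,0]-400)/5.97,182+(q[:,1]-300)/6],1))-.4
    P=np.array([onz(n,p,.116) for p in q])[:,:2]; e=np.roll(P,-1,0)-P
    print(n,P.mean(0),np.linalg.norm(e,axis=1),np.degrees(np.arctan2(e[:,1],e[:,0])))
print(robot.observe()["position"],robot.observe()["orientation"],robot.observe()["contact_force"])
E
```

```text
side [ 0.5299 -0.2247] [0.0186 0.0162 0.0175 0.0206] [   7.0771  -80.6414 -158.6964  103.5091]
top [ 0.5285 -0.2237] [0.0179 0.0174 0.0184 0.0202] [ -79.619  -168.8011  108.9577   10.477 ]
[ 0.5296 -0.2238  0.2315] [-179.9965    0.0415 -167.6679] [ 0.4575  1.7689 -0.3121]
```

Call:
step_arm(
  commands=[
    [100,0,0,-0.64,0,0,0],
    [100,0,0,-0.64,0,0,0],
    [100,0,0,-0.64,0,0,0],
    [100,0,0,-0.64,0,0,0],
    [100,0,0,0,0,0,0],
  ],
)

```text
t: 3.8
position: [0.5269, -0.2215, 0.0754]
orientation: [179.9, -0.3, -167.7]
contact_force: [0.3, 1.1, 0.4]
finger_gap: 0.998
grip_force: 0.0
```

Call:
step_arm(
  commands=[
    [0,0,0,0,0,0,0],
    [0,0,0,0,0,0,0],
    [0,0,0,0,0,0,0],
    [0,0,0,0,0,0,0],
    [0,0,0,0,0,0,0],
  ],
  grip_force=100,
)

```text
t: 4.42
position: [0.5294, -0.2224, 0.0788]
orientation: [-180.0, 0.1, -167.7]
contact_force: [0.1, 0.7, 6.2]
finger_gap: 0.244
grip_force: 97.3
```

Call:
step_arm(
  commands=[
    [0,0,0,0.5,0,0,0],
    [0,0,0,0.5,0,0,0],
    [0,0,0,0.5,0,0,0],
    [0,0,0,0.5,0,0,0],
    [0,0,0,0,0,0,0],
  ],
)

```text
t: 5.05
position: [0.5298, -0.2229, 0.2]
orientation: [-179.9, 0.2, -167.7]
contact_force: [-0.0, -0.2, -1.0]
finger_gap: 0.243
grip_force: 97.9
```

Call:
step_arm(
  commands=[
    [0,0.192,0.94,0,0,0,0.4],
    [0,0.192,0.94,0,0,0,0.38],
    [0,0.192,0.94,0,0,0,0],
    [0,0.192,0.94,0,0,0,0],
    [0,0.192,0.94,0,0,0,0],
  ],
)

```text
t: 5.68
position: [0.5858, 0.0616, 0.1966]
orientation: [180.0, -0.1, -163.0]
contact_force: [1.2, -0.7, -0.6]
finger_gap: 0.242
grip_force: 98.1
```

Call:
step_arm(
  commands=[
    [0,0,0,0,0,0,0],
    [0,0,0,0,0,0,0],
  ],
)

```text
t: 5.92
position: [0.5856, 0.0592, 0.1966]
orientation: [-180.0, -0.1, -163.0]
contact_force: [-0.2, -0.6, -1.1]
finger_gap: 0.242
grip_force: 98.3
```

```bash
cat > chk.py <<'E'
from h import *
import sys
np.set_printoptions(precision=4,suppress=True)
o=robot.observe(); p=o["position"]; print(p,o["orientation"],o["contact_force"],o["ft_torque"])
yaw=np.radians(o["orientation"][2]+180); u=np.array([np.cos(yaw),np.sin(yaw),0]); v=np.array([-u[1],u[0],0]); z=np.array([0,0,1.])
c=p+z*.0102
W=[c+a*.01*u+b*.011*v+h*z for h in(.027,-.027) for a,b in((-1,-1),(1,-1),(1,1),(-1,1))]
t0=c-.01*u-.087*z; W+=[t0-.004*v,t0+.004*v,t0+.004*v+.002*u,t0-.004*v+.002*u]
st=np.array([.5602,.052,.075]); e=t0-st; a=np.radians(17); print("tip in stem",e@[np.cos(a),np.sin(a),0],e@[-np.sin(a),np.cos(a),0],e[2])
out=[]
for n in("side","top"):
    im=robot.capture(n); cv2.imwrite(f"pics/{sys.argv[1]}_{n}.png",im)
    q=proj(n,W); lo=(q.mean(0)-[33,25]).astype(int); k=12
    big=cv2.resize(im[lo[1]:lo[1]+50,lo[0]:lo[0]+33 if n=="x" else lo[0]+66],None,fx=6,fy=6,interpolation=cv2.INTER_CUBIC)
    qq=((q-lo+.5)*6).astype(int)
    for i,j in[(0,1),(1,2),(2,3),(3,0),(4,5),(5,6),(6,7),(7,4),(0,4),(1,5),(2,6),(3,7),(8,9),(9,10),(10,11),(11,8),(8,4),(9,7)]:
        cv2.line(big,tuple(map(int,qq[i])),tuple(map(int,qq[j])),(0,0,255),1)
    out.append(big)
cv2.imwrite(f"pics/{sys.argv[1]}.png",np.hstack(out))
E
python3 chk.py c1
```

```text
[0.5856 0.0592 0.1966] [-179.972    -0.1166 -163.0053] [-0.1748 -0.5621 -1.1342] [-0.0881  0.0139  0.0313]
tip in stem 0.016410065924278523 -0.0004925493203317482 0.044831718651298855
```

View pics/c1.png

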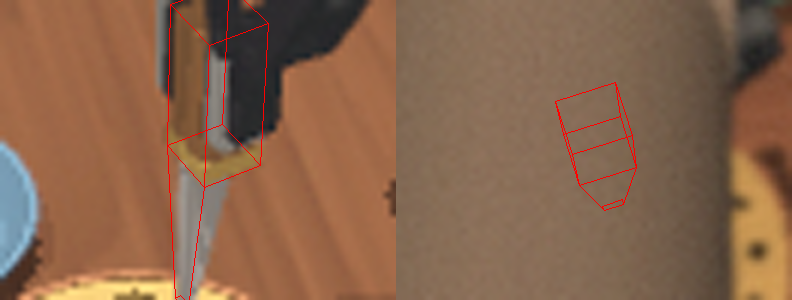

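```bash
python3 - <<'E'
from h import *
im=cv2.imread("pics/c1_side.png"); yaw=np.radians(17)
p=np.array([.5856,.0592,.1966]);u=np.array([np.cos(yaw),np.sin(yaw),0]); v=np.array([-u[1],u[0],0]); z=np.array([0,0,1.])
t=p+z*(.0102-.087)-.01*u
W=[t+a*u+b*.004*v+h*z for h,w in((0,.002),(.06,.0158)) for a,b in((0,-1),(w,-1),(w,1),(0,1))]
st=np.array([.5602,.052,.075])
W+= [st+r*u+s*.0055*v for r in(.009,.034) for s in(-1,1)]
W+= [st+.009*u+s*.0075*v+h*z for h in (0,.008) for s in(-1,1)]
W+= [st-.009*u,st-.009*u+.026*z,st+.009*u,st+.009*u+.026*z]
W+= [st+.0105*v*s+a*u+.008*z for s in(-1,1) for a in(.002,.015)]
q=proj("side",W); lo=np.array([238,125]);k=10
big=cv2.resize(im[lo[1]:lo[1]+60,lo[0]:lo[0]+60],None,fx=k,fy=k,interpolation=cv2.INTER_CUBIC)
two=big.copy();qq=((q-lo+.5)*k).astype(int)
for i,j in[(0,1),(1,2),(2,3),(3,0),(0,4),(1,5),(3,7),(4,5),(4,7),(8,10),(9,11),(10,11),(16,17),(18,19),(20,21),(22,23),(21,23)]: cv2.line(two,tuple(map(int,qq[i])),tuple(map(int,qq[j])),(0,0,255),1)
cv2.imwrite("pics/c2.png",cv2.resize(np.hstack([big,two]),(800,400)))
E
```

```text
(no output)
```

View pics/c2.png

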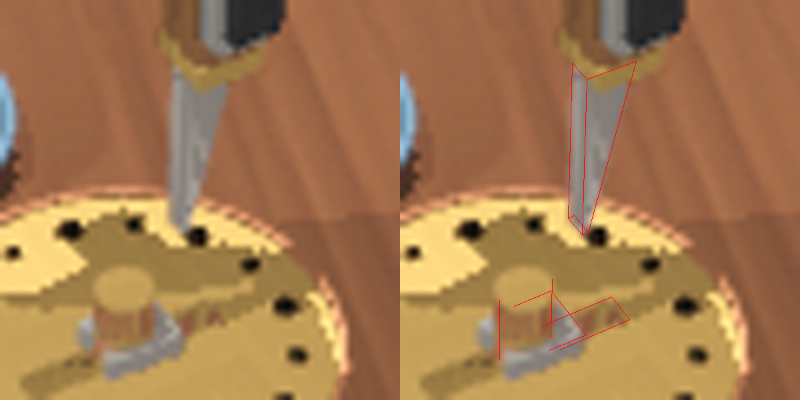

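Wedge and lantern overlays agree to within about 1 mm. The blade tip is at x ≈ 16 mm, y ≈ 0 in the stem frame. Next I lower it beside the stem, above the clip.

Call:
step_arm(
  commands=[
    [0,-0.0024,0.008,-0.17,0,0,0],
    [0,0,0,-0.17,0,0,0],
    [0,0,0,-0.17,0,0,0],
    [0,-0.04,-0.012,0,0,0,0],
    [0,-0.04,-0.012,0,0,0,0],
  ],
)

```text
t: 6.65
position: [0.5813, 0.0585, 0.1671]
orientation: [-180.0, -0.0, -163.0]
contact_force: [0.8, 0.2, -1.5]
finger_gap: 0.246
grip_force: 98.3
```

Call:
step_arm(
  commands=[
    [0,-0.016,-0.005,0,0,0,0],
    [0,0,0,0,0,0,0],
  ],
)

```text
t: 6.9
position: [0.5805, 0.0585, 0.1675]
orientation: [180.0, 0.0, -163.0]
contact_force: [-1.2, -0.3, -2.3]
finger_gap: 0.237
grip_force: 98.3
```

Call:
step_arm(
  commands=[
    [0,-0.016,-0.005,0,0,0,0],
    [0,0,0,0,0,0,0],
  ],
)

```text
t: 7.15
position: [0.5794, 0.0581, 0.1672]
orientation: [180.0, 0.0, -163.0]
contact_force: [-0.3, -0.2, -0.8]
finger_gap: 0.241
grip_force: 98.3
```

Call:
step_arm(
  commands=[
    [0,-0.016,-0.005,0,0,0,0],
    [0,0,0,0,0,0,0],
  ],
)

```text
t: 7.4
position: [0.5785, 0.0578, 0.1671]
orientation: [180.0, 0.0, -163.0]
contact_force: [0.3, -0.5, -1.2]
finger_gap: 0.247
grip_force: 98.3
```

Call:
step_arm(
  commands=[
    [0,-0.008,-0.0024,0,0,0,0],
    [0,0,0,0,0,0,0],
  ],
)

```text
t: 7.65
position: [0.5783, 0.0578, 0.1672]
orientation: [-180.0, 0.0, -163.0]
contact_force: [1.6, 0.2, -2.2]
finger_gap: 0.244
grip_force: 98.3
```

Call:
step_arm(
  commands=[
    [0,-0.008,-0.0024,0,0,0,0],
    [0,0,0,0,0,0,0],
  ],
)

```text
t: 7.9
position: [0.5781, 0.0577, 0.1673]
orientation: [-180.0, 0.1, -163.0]
contact_force: [2.0, -0.6, -2.4]
finger_gap: 0.241
grip_force: 98.3
```

Call:
step_arm(
  commands=[
    [0,-0.008,-0.0024,0,0,0,0],
    [0,0,0,0,0,0,0],
  ],
)

```text
t: 8.15
position: [0.5778, 0.0576, 0.1674]
orientation: [-180.0, 0.1, -163.0]
contact_force: [4.7, 1.0, -2.2]
finger_gap: 0.242
grip_force: 98.3
```

Call:
step_arm(
  commands=[
    [0,0,0,-0.033,0,0,0],
    [0,0,0,-0.033,0,0,0],
    [0,0,0,-0.033,0,0,0],
    [0,0,0,-0.033,0,0,0],
    [0,0,0,0,0,0,0],
  ],
)

```text
t: 8.78
position: [0.5779, 0.0576, 0.1593]
orientation: [-180.0, 0.1, -163.0]
contact_force: [6.6, 1.6, -2.5]
finger_gap: 0.248
grip_force: 98.4
```

Call:
step_arm(
  commands=[
    [0,0,0,-0.033,0,0,0],
    [0,0,0,-0.033,0,0,0],
    [0,0,0,0,0,0,0],
  ],
)

```text
t: 9.15
position: [0.5779, 0.0576, 0.1554]
orientation: [-180.0, 0.1, -163.0]
contact_force: [5.9, 2.3, -2.6]
finger_gap: 0.246
grip_force: 98.4
```

Call:
step_arm(
  commands=[
    [0,0,0,-0.033,0,0,0],
    [0,0,0,-0.017,0,0,0],
    [0,0,0,0,0,0,0],
  ],
)

```text
t: 9.52
position: [0.578, 0.0575, 0.1529]
orientation: [-180.0, 0.1, -163.0]
contact_force: [6.1, 1.0, 3.7]
finger_gap: 0.245
grip_force: 98.9
```

Call:
step_arm(
  commands=[
    [0,0,0,-0.025,0,0,0],
    [0,0,0,-0.025,0,0,0],
    [0,0,0,0,0,0,0],
  ],
)

```text
t: 9.9
position: [0.578, 0.0574, 0.15]
orientation: [-180.0, 0.1, -163.0]
contact_force: [4.7, 2.1, 3.5]
finger_gap: 0.243
grip_force: 99.3
```

Call:
step_arm(
  commands=[
    [0,0,0,-0.025,0,0,0],
    [0,0,0,-0.025,0,0,0],
    [0,0,0,0,0,0,0],
  ],
)

```text
t: 10.28
position: [0.5782, 0.0573, 0.1474]
orientation: [-180.0, 0.1, -163.0]
contact_force: [3.8, 0.1, 5.5]
finger_gap: 0.238
grip_force: 99.5
```

Call:
step_arm(
  commands=[
    [0,0,0,-0.025,0,0,0],
    [0,0,0,-0.025,0,0,0],
    [0,0,0,0,0,0,0],
  ],
)

```text
t: 10.65
position: [0.5782, 0.0574, 0.1444]
orientation: [-180.0, 0.1, -163.0]
contact_force: [3.7, 1.3, 7.7]
finger_gap: 0.248
grip_force: 99.8
```

Call:
step_arm(
  commands=[
    [0,0,0,-0.025,0,0,0],
    [0,0,0,-0.025,0,0,0],
    [0,0,0,0,0,0,0],
  ],
)

```text
t: 11.02
position: [0.5781, 0.0576, 0.1412]
orientation: [180.0, 0.1, -163.0]
contact_force: [4.6, 1.5, 6.6]
finger_gap: 0.242
grip_force: 99.7
```

Call:
step_arm(
  commands=[
    [0,0,0,-0.025,0,0,0],
    [0,0,0,-0.025,0,0,0],
    [0,0,0,0,0,0,0],
  ],
)

```text
t: 11.4
position: [0.5781, 0.0576, 0.1382]
orientation: [-180.0, 0.1, -163.0]
contact_force: [4.5, 1.4, 5.9]
finger_gap: 0.238
grip_force: 99.7
```

Call:
step_arm(
  commands=[
    [0,0,0,-0.025,0,0,0],
    [0,0,0,-0.025,0,0,0],
    [0,0,0,0,0,0,0],
  ],
)

```text
t: 11.78
position: [0.5782, 0.0574, 0.1355]
orientation: [-180.0, 0.2, -163.0]
contact_force: [3.5, 1.7, 7.0]
finger_gap: 0.247
grip_force: 99.9
```

```bash
cat > v.py <<'E'
from h import *
import sys
im=robot.capture("side"); cv2.imwrite("pics/%s_raw.png"%sys.argv[1],im)
big=cv2.resize(im[145:205,217:297],None,fx=8,fy=8,interpolation=cv2.INTER_CUBIC)
cv2.imwrite("pics/%s.png"%sys.argv[1],big); print(robot.observe()["contact_force"],robot.observe()["position"])
E
python3 v.py d1
```

```text
[4.82100636 0.8259995  7.51810311] [0.57821605 0.05743545 0.13548114]
```

View pics/d1.png

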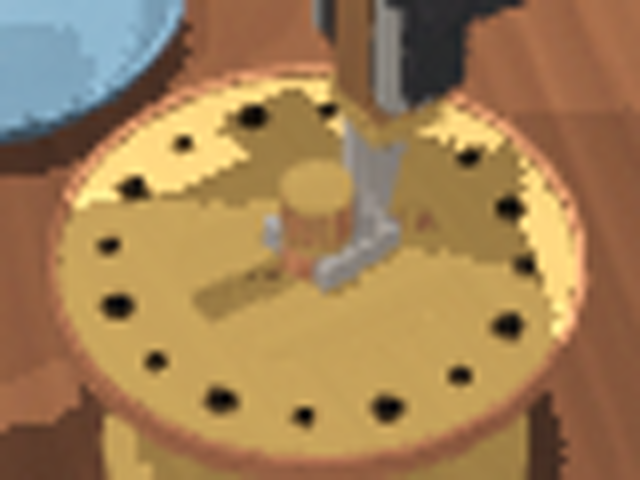

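The bow is pushed out and the clip is still on the stem. Next I draw it outward along the slot.

Call:
step_arm(
  commands=[
    [0,0.032,0.01,0,0,0,0],
    [0,0.032,0.01,0,0,0,0],
    [0,0.032,0.01,0,0,0,0],
    [0,0.032,0.01,0,0,0,0],
    [0,0,0,0,0,0,0],
  ],
)

```text
t: 12.45
position: [0.5818, 0.0586, 0.1327]
orientation: [180.0, -0.4, -163.1]
contact_force: [-3.9, -2.3, -1.1]
finger_gap: 0.244
grip_force: 98.5
```

Call:
step_arm(
  commands=[
    [0,0.032,0.01,0,0,0,0],
    [0,0.032,0.01,0,0,0,0],
    [0,0.032,0.01,0,0,0,0],
    [0,0,0,0,0,0,0],
  ],
)

```text
t: 12.95
position: [0.5904, 0.0617, 0.1338]
orientation: [180.0, -0.0, -163.0]
contact_force: [-0.9, 0.3, -1.2]
finger_gap: 0.239
grip_force: 98.3
```

```bash
python3 v.py d2
```

```text
[-0.69111742 -1.00773195 -1.95798738] [0.59054433 0.06173087 0.13395735]
```

Call:
step_arm(
  commands=[
    [0,0.032,0.01,0,0,0,0],
    [0,0.016,0.005,0,0,0,0],
    [0,0,0,0,0,0,0],
    [0,0,0,0,0,0,0],
  ],
)

```text
t: 13.5
position: [0.5934, 0.0625, 0.1343]
orientation: [180.0, 0.0, -163.0]
contact_force: [-0.3, 0.3, -1.7]
finger_gap: 0.245
grip_force: 98.3
```

```bash
python3 v.py d3
```

```text
[-0.62706351 -0.13323363 -1.65471835] [0.59335913 0.06248496 0.13422686]
```

View pics/d3.png

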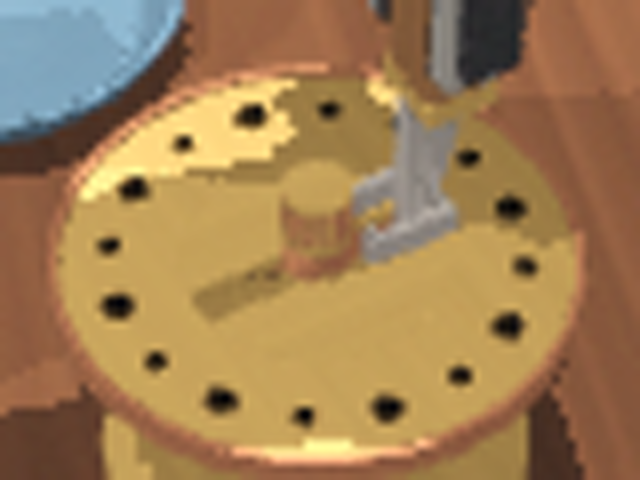

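The clip is off the stem and lying flat on the plate, with its bow near (435,220) of the crop and the blade still inside. I'll lift the wedge out and return it to the block.

Call:
step_arm(
  commands=[
    [0,0,0,0.15,0,0,0],
    [0,0,0,0.25,0,0,0],
    [0,0,0,0.4,0,0,0],
    [0,0,0,0.4,0,0,0],
    [0,0,0,0,0,0,0],
  ],
)

```text
t: 14.18
position: [0.5949, 0.0625, 0.2091]
orientation: [-180.0, 0.3, -163.0]
contact_force: [0.2, 0.3, -2.8]
finger_gap: 0.243
grip_force: 98.4
```

Call:
step_arm(
  commands=[
    [0,-0.2133,-0.951,0,0,0,-0.4],
    [0,-0.2133,-0.951,0,0,0,-0.383],
    [0,-0.2133,-0.951,0,0,0,0],
    [0,-0.2133,-0.951,0,0,0,0],
    [0,-0.2133,-0.951,0,0,0,0],
  ],
)

```text
t: 14.8
position: [0.5286, -0.2243, 0.2059]
orientation: [180.0, -0.0, -167.7]
contact_force: [0.7, 0.0, -1.8]
finger_gap: 0.243
grip_force: 98.4
```

Call:
step_arm(
  commands=[
    [0,0,0,0,0,0,0],
    [0,0,0,0,0,0,0],
    [0,0,0,0,0,0,0],
  ],
)

```text
t: 15.18
position: [0.5299, -0.2211, 0.2058]
orientation: [179.9, -0.0, -167.6]
contact_force: [1.1, 0.7, -2.1]
finger_gap: 0.245
grip_force: 98.3
```

```bash
python3 v.py e1; python3 - <<'E'
from h import *
for l in("clip_center","clip_bow"):
    for n in("side","top"):
        if l=="clip_center" and n=="top": robot.capture("top")
        print(l,n,[(S(d["point"]).round(1),round(d["confidence"],2),onz(n,S(d["point"]),.079).round(4)) for d in robot.mark_of(l,n)])
import subprocess
s=cv2.imread("pics/e1_raw.png"); p=np.array([.5294,-.2229,.204-.0768]); u=np.array([np.cos(.2147),np.sin(.2147),0]);
print(robot.observe()["position"],robot.observe()["orientation"])
big=cv2.resize(s[250:330,235:315],None,fx=6,fy=6,interpolation=cv2.INTER_CUBIC)
a=cv2.resize(s[145:205,235:285],(400,480),interpolation=cv2.INTER_CUBIC)
cv2.imwrite("pics/e2.png",np.hstack([a[:, :310],big]))
E
```

```text
[ 1.19075191 -0.26720964 -1.62412418] [ 0.52990801 -0.22110079  0.20590791]
clip_center side []
clip_center top [(array([234.4, 182. ]), 0.52, array([0.5919, 0.0609, 0.079 ]))]
clip_bow side []
clip_bow top [(array([237.2, 181. ]), 0.36, array([0.5942, 0.0541, 0.079 ]))]
[ 0.52962162 -0.22223128  0.20623108] [ 1.79995289e+02  3.43997760e-03 -1.67671946e+02]
```

View pics/e2.png

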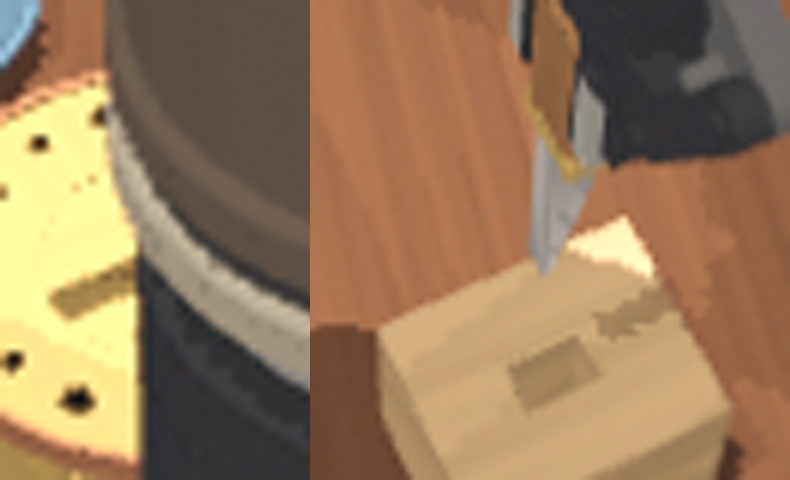

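```bash
python3 - <<'E'
from h import *
c=onz("side",(275.3,311.8),.062); print("hole",c)
for q in((510,372),(575,337),(600,372),(530,410)): print(onz("side",(235+(q[0]-310)/6-.4,250+q[1]/6-.4),.062))
p=robot.observe()["position"]; u=np.array([np.cos(.2147),np.sin(.2147),0])
t=p-[0,0,.0768]-.01*u; print(p,"tip",t, proj("side",[t]), (235+235/6-.4,250+272/6-.4)); print("tip should be", c-.008*u)
print(onz("side",(235+235/6-.4,250+272/6-.4),t[2]))
E
```

```text
hole [ 0.5270882  -0.22553556  0.062     ]
[ 0.51578038 -0.22257358  0.062     ]
[ 0.53507309 -0.21706675  0.062     ]
[ 0.53898131 -0.2279673   0.062     ]
[ 0.51835963 -0.23379501  0.062     ]
[ 0.52962162 -0.22223128  0.20623108] tip [ 0.51985122 -0.22436182  0.12943108] [[272.29008105 293.74255079]] (273.7666666666667, 294.93333333333334)
tip should be [ 0.51927187 -0.22723999  0.062     ]
[ 0.52146503 -0.22662325  0.12943108]
```

Call:
step_arm(
  commands=[
    [0,-0.006,-0.02,0,0,0,0],
    [0,0,0,-0.4,0,0,0],
    [0,0,0,-0.4,0,0,0],
    [0,0,0,-0.3,0,0,0],
    [0,0,0,0,0,0,0],
  ],
)

```text
t: 16.1
position: [0.5283, -0.2238, 0.139]
orientation: [179.9, -0.1, -167.7]
contact_force: [-0.5, 0.3, -0.8]
finger_gap: 0.245
grip_force: 98.3
```

Call:
step_arm(
  commands=[
    [0,0,0,-0.1,0,0,0],
    [0,0,0,-0.1,0,0,0],
    [0,0,0,0,0,0,0],
  ],
)

```text
t: 16.48
position: [0.5289, -0.2239, 0.1281]
orientation: [180.0, -0.0, -167.7]
contact_force: [-0.5, -0.2, -0.9]
finger_gap: 0.249
grip_force: 98.3
```

Call:
step_arm(
  commands=[
    [0,0,0,-0.2,0,0,0],
    [0,0,0,-0.2,0,0,0],
    [0,0,0,-0.2,0,0,0],
    [0,0,0,-0.12,0,0,0],
    [0,0,0,0,0,0,0],
  ],
)

```text
t: 17.1
position: [0.5286, -0.224, 0.0842]
orientation: [180.0, -0.1, -167.7]
contact_force: [0.7, 0.6, -0.7]
finger_gap: 0.246
grip_force: 98.3
```

Call:
step_arm(
  commands=[
    [0,0,0,-0.03,0,0,0],
    [0,0,0,-0.03,0,0,0],
    [0,0,0,0,0,0,0],
  ],
)

```text
t: 17.48
position: [0.5291, -0.224, 0.0815]
orientation: [180.0, 0.0, -167.7]
contact_force: [-0.5, -0.5, -1.5]
finger_gap: 0.242
grip_force: 98.3
```

Call:
step_arm(
  commands=[
    [0,0,0,-0.03,0,0,0],
    [0,0,0,0,0,0,0],
  ],
)

```text
t: 17.73
position: [0.529, -0.224, 0.0796]
orientation: [180.0, -0.0, -167.7]
contact_force: [0.8, -1.0, -1.0]
finger_gap: 0.244
grip_force: 98.3
```

Call:
step_arm(
  commands=[
    [0,0,0,-0.03,0,0,0],
    [0,0,0,0,0,0,0],
  ],
)

```text
t: 17.98
position: [0.5292, -0.2241, 0.0788]
orientation: [180.0, 0.0, -167.7]
contact_force: [-3.1, 1.1, 8.5]
finger_gap: 0.249
grip_force: 100.2
```

Call:
step_arm(
  commands=[
    [0,0,0,-0.03,0,0,0],
    [0,0,0,0,0,0,0],
  ],
)

```text
t: 18.23
position: [0.5293, -0.2241, 0.0787]
orientation: [179.9, 0.1, -167.8]
contact_force: [-8.1, 4.5, 26.2]
finger_gap: 0.241
grip_force: 102.6
```

Seated at the original height. Now I release it and retreat.

Call:
step_arm(
  commands=[
    [0,0,0,0.04,0,0,0],
    [100,0,0,0,0,0,0],
    [100,0,0,0,0,0,0],
    [100,0,0,0,0,0,0],
    [100,0,0,0,0,0,0],
  ],
)

```text
t: 18.85
position: [0.529, -0.224, 0.0782]
orientation: [180.0, -0.0, -167.7]
contact_force: [1.4, -0.0, -0.8]
finger_gap: 0.995
grip_force: 0.0
```

Call:
step_arm(
  commands=[
    [100,0,0,0.3,0,0,0],
    [100,0,0,0.6,0,0,0],
    [100,0,0,0.6,0,0,0],
    [100,0,0,0.6,0,0,0],
    [100,-0.9,0,0,0,0,0],
  ],
)

```text
t: 19.48
position: [0.4789, -0.2247, 0.2083]
orientation: [-179.7, 0.4, -167.6]
contact_force: [-1.3, 0.0, 0.4]
finger_gap: 0.996
grip_force: 0.0
```

Call:
step_arm(
  commands=[
    [100,-0.9,0.3,0,0,0,0],
    [100,-0.5,0.3,0,0,0,0],
    [100,0,0,0,0,0,0],
  ],
)

```text
t: 19.85
position: [0.3894, -0.1872, 0.2055]
orientation: [179.9, 0.1, -167.7]
contact_force: [0.7, 0.2, -0.3]
finger_gap: 1.001
grip_force: 0.0
```

```bash
python3 - <<'E'
from h import *
s=robot.capture("side");t=robot.capture("top");cv2.imwrite("pics/g_side.png",s);cv2.imwrite("pics/g_top.png",t)
print(robot.observe()["position"],robot.observe()["orientation"])
for l in("clip_center","clip_bow"):
    for n in("side","top"):
        print(l,n,[(S(d["point"]).round(1),round(d["confidence"],2),onz(n,S(d["point"]),.079).round(4)) for d in robot.mark_of(l,n)])
import fit; fit.I={"side":s,"top":t}
a=fit.rect("side",(.59,.061),17,.082,.03,400/.06);b=fit.rect("top",(.59,.061),17,.082,.03,400/.06)
c=cv2.resize(s[265:345,235:315],(200,200));
o=np.hstack([a,b])
for k in range(-2,3):
    for off in(0,400): x=int(off+200+k*66.7);cv2.line(o,(x,0),(x,8),(0,0,255),1)
    y=int(200+k*66.7);cv2.line(o,(0,y),(8,y),(0,0,255),1)
o=np.vstack([o,np.hstack([c,np.zeros((200,600,3),np.uint8)])]);cv2.imwrite("pics/g1.png",o)
E
```

```text
[ 0.3919407  -0.1882477   0.20564245] [-1.79969237e+02  1.56800072e-01 -1.67715956e+02]
clip_center side [(array([271.5, 168.8]), 0.46, array([0.5949, 0.0633, 0.079 ]))]
clip_center top []
clip_bow side [(array([273.7, 169.7]), 0.65, array([0.5986, 0.0598, 0.079 ]))]
clip_bow top [(array([233.4, 180.3]), 0.51, array([0.5962, 0.0632, 0.079 ]))]
```

View pics/g1.png

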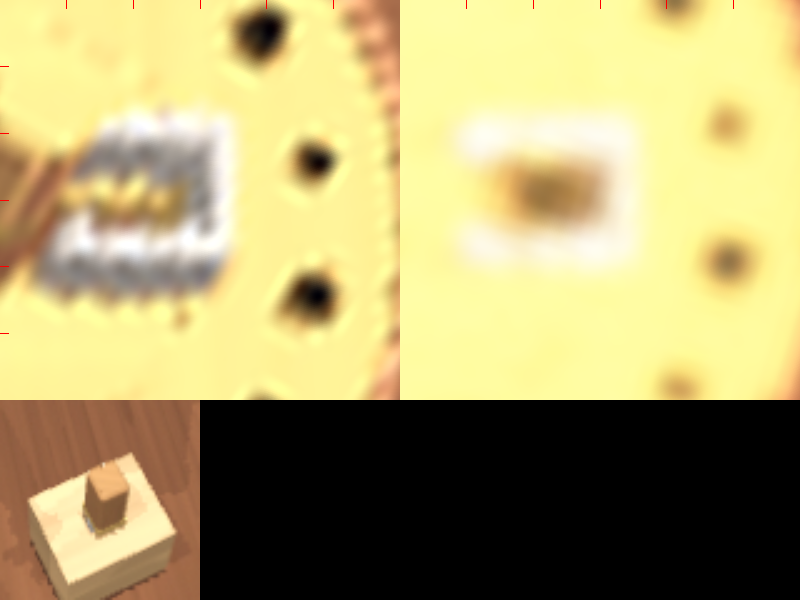

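Wedge is home in the block. The clip lies flat on the plate, aligned with the slot, centre ≈ (0.589, 0.062). I go to grip its back next.

Call:
step_arm(
  commands=[
    [45,0.668,0.84,0,0,0,0.4],
    [45,0.668,0.84,0,0,0,0.383],
    [45,0.668,0.84,0,0,0,0],
    [45,0.668,0.84,0,0,0,0],
    [45,0.668,0.84,0,0,0,0],
  ],
)

```text
t: 20.78
position: [0.5872, 0.0581, 0.2038]
orientation: [-180.0, -0.0, -163.0]
contact_force: [0.7, -0.8, 0.3]
finger_gap: 0.447
grip_force: 0.0
```

Call:
step_arm(
  commands=[
    [45,0,0,-0.5,0,0,0],
    [45,0,0,-0.5,0,0,0],
    [45,0,0,-0.5,0,0,0],
    [45,0,0,-0.3,0,0,0],
    [45,0,0,0,0,0,0],
  ],
)

```text
t: 21.4
position: [0.585, 0.0563, 0.095]
orientation: [-180.0, -0.2, -163.0]
contact_force: [0.2, -0.4, 0.8]
finger_gap: 0.45
grip_force: 0.0
```

Call:
step_arm(
  commands=[
    [45,0,0,0,0,0,0],
    [45,0,0,0,0,0,0],
  ],
)

```text
t: 21.65
position: [0.5864, 0.0566, 0.0976]
orientation: [-180.0, 0.1, -163.0]
contact_force: [0.3, -0.3, 0.1]
finger_gap: 0.453
grip_force: 0.0
```

Call:
step_arm(
  commands=[
    [45,0.102,0.117,0,0,0,0],
    [45,0,0,-0.1,0,0,0],
    [45,0,0,-0.1,0,0,0],
    [45,0,0,0,0,0,0],
    [45,0,0,0,0,0,0],
  ],
)

```text
t: 22.28
position: [0.5916, 0.0634, 0.0843]
orientation: [-180.0, -0.0, -163.0]
contact_force: [-0.2, 0.2, -0.0]
finger_gap: 0.448
grip_force: 0.0
```

Call:
step_arm(
  commands=[
    [45,0,0,-0.05,0,0,0],
    [45,0,0,-0.05,0,0,0],
    [45,0,0,0,0,0,0],
    [45,0,0,0,0,0,0],
  ],
)

```text
t: 22.78
position: [0.5917, 0.0636, 0.0784]
orientation: [-180.0, -0.0, -163.0]
contact_force: [-0.4, 0.5, 0.4]
finger_gap: 0.451
grip_force: 0.0
```

Call:
step_arm(
  commands=[
    [0,0,0,-0.02,0,0,0],
    [0,0,0,0,0,0,0],
    [0,0,0,0,0,0,0],
    [0,0,0,0,0,0,0],
  ],
  grip_force=40,
)

```text
t: 23.28
position: [0.5919, 0.0636, 0.0775]
orientation: [-180.0, 0.0, -163.0]
contact_force: [-1.1, 0.4, 3.9]
finger_gap: 0.228
grip_force: 39.2
```

Call:
step_arm(
  commands=[
    [0,0,0,0.1,0,0,0],
    [0,0,0,0.4,0,0,0],
    [0,0,0,0.5,0,0,0],
    [0,0,0,0.3,0,0,0],
    [0,0,0,0,0,0,0],
  ],
)

```text
t: 23.9
position: [0.5923, 0.0638, 0.1564]
orientation: [180.0, 0.1, -163.0]
contact_force: [0.1, 0.8, -0.2]
finger_gap: 0.224
grip_force: 39.1
```

```bash
cat > f4.py <<'E'
from fit import *
for n in I:
    h=cv2.cvtColor(I[n],cv2.COLOR_BGR2HSV); m=((h[...,0]>95)&(h[...,0]<118)&(h[...,1]>70)&(h[...,2]>80)).astype(np.uint8)
    k,l,st,ce=cv2.connectedComponentsWithStats(m); o=1+st[1:,4].argmax()
    c=cv2.findContours((l==o).astype(np.uint8),0,2)[0][0]; e=cv2.fitEllipse(c); print(n,e,onz(n,e[0],.02))
E
python3 f4.py
```

```text
side ((214.0064697265625, 144.03610229492188), (35.013710021972656, 50.252559661865234), 84.89482116699219) [0.4959 0.2284 0.02  ]
top ((167.242919921875, 225.54122924804688), (47.15646743774414, 48.24978256225586), 50.72901153564453) [0.4954 0.2333 0.02  ]
```

Call:
step_arm(
  commands=[
    [0,-0.4,0.7,0,0,0,0],
    [0,-0.4,0.7,0,0,0,0],
    [0,-0.4,0.7,0,0,0,0],
    [0,-0.3,0.6,0,0,0,0],
    [0,0,0,0,0,0,0],
  ],
)

```text
t: 24.52
position: [0.4991, 0.2291, 0.1538]
orientation: [179.9, -0.1, -162.7]
contact_force: [-0.2, -1.0, -0.9]
finger_gap: 0.221
grip_force: 39.2
```

Call:
step_arm(
  commands=[
    [0,0,0,-0.6,0,0,0],
    [0,0,0,-0.6,0,0,0],
    [0,0,0,-0.6,0,0,0],
    [0,0,0,-0.35,0,0,0],
    [0,0,0,0,0,0,0],
  ],
)

```text
t: 25.15
position: [0.5005, 0.2235, 0.0241]
orientation: [-179.9, -0.3, -163.1]
contact_force: [-0.1, -0.5, -1.3]
finger_gap: 0.222
grip_force: 39.2
```

Call:
step_arm(
  commands=[
    [0,0,0,-0.06,0,0,0],
    [0,0,0,-0.06,0,0,0],
    [0,0,0,0,0,0,0],
    [0,0,0,0,0,0,0],
  ],
)

```text
t: 25.65
position: [0.5019, 0.2258, 0.0194]
orientation: [180.0, 0.0, -163.0]
contact_force: [0.3, 0.1, -0.4]
finger_gap: 0.223
grip_force: 39.2
```

Call:
step_arm(
  commands=[
    [0,-0.06,0.08,-0.06,0,0,0],
    [0,0,0,-0.06,0,0,0],
    [0,0,0,-0.04,0,0,0],
    [0,0,0,0,0,0,0],
    [0,0,0,0,0,0,0],
  ],
)

```text
t: 26.28
position: [0.4982, 0.2303, 0.0094]
orientation: [-180.0, 0.0, -163.0]
contact_force: [0.2, 0.7, -0.3]
finger_gap: 0.225
grip_force: 39.2
```

Call:
step_arm(
  commands=[
    [0,0,0,-0.02,0,0,0],
    [0,0,0,0,0,0,0],
  ],
)

```text
t: 26.52
position: [0.4981, 0.2304, 0.0082]
orientation: [180.0, 0.0, -163.0]
contact_force: [-0.4, -0.0, -1.0]
finger_gap: 0.223
grip_force: 39.2
```

Call:
step_arm(
  commands=[
    [40,0,0,0,0,0,0],
    [40,0,0,0,0,0,0],
    [40,0,0,0.2,0,0,0],
    [40,0,0,0.5,0,0,0],
    [40,0,0,0.9,0,0,0],
  ],
)

```text
t: 27.15
position: [0.497, 0.2298, 0.1045]
orientation: [-179.9, -0.2, -163.0]
contact_force: [0.3, 0.2, 1.0]
finger_gap: 0.398
grip_force: 0.0
```

Call:
step_arm(
  commands=[
    [40,0,0,0.8,0,0,0],
    [40,-0.6,0.9,0,0,0,0],
    [40,-0.6,0.9,0,0,0,0],
    [40,-0.6,0.9,0,0,0,0],
    [40,0,0,0,0,0,0],
  ],
)

```text
t: 27.78
position: [0.3899, 0.3915, 0.1528]
orientation: [179.9, -0.0, -162.5]
contact_force: [-0.2, -0.3, -1.0]
finger_gap: 0.403
grip_force: 0.0
```

```bash
python3 - <<'E'
from h import *
s=robot.capture("side");t=robot.capture("top")
a=cv2.resize(s,(512,384));b=cv2.resize(s[120:170,180:250],(288,206),interpolation=cv2.INTER_CUBIC);c=cv2.resize(t[195:255,130:205],(288,178))
cv2.imwrite("pics/fin.png",np.hstack([a,np.vstack([b,c])])); print(robot.observe()["position"],[(S(d["point"]),d["confidence"]) for d in robot.look_for("clip_center","side")])
E
```

```text
[0.39375119 0.38671227 0.15281811] [(array([215.6032, 149.9904]), 0.38)]
```

View pics/fin.png

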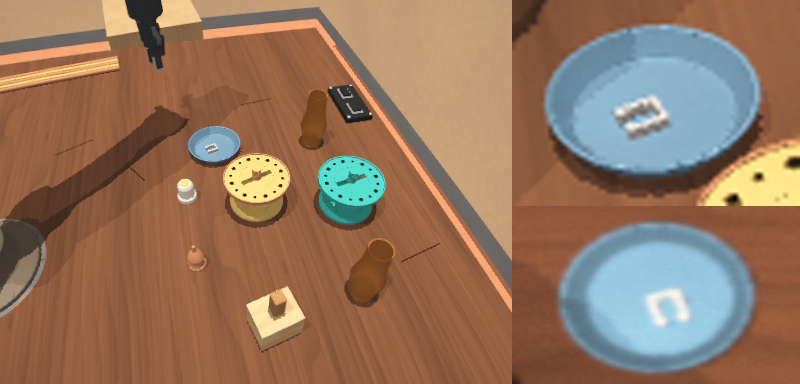

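The clip lies in the dish near its middle. The wedge stands in the block, nothing else has moved, and the arm is clear.

```bash
python3 -c "
from workcell import robot
print(robot.job_done())"
```

```text
the job is handed in; nothing more can be done
None
```

The job is handed in: the clip is off the stem and lying in the blue dish, the wedge is back in its block, and the chimneys, bulb holder and finial stand as they were; no verdict came back from the judge.

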